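# Mesh the drive gear of a rotating sunglasses stand and refit its platter

### The job

Put the turntable of the rotating sunglasses stand back together. Lower the big white gear, hub up, onto the spindle of the drive base, rocking it gently about its axis until its teeth drop in with those of the motor pinion and it sits fully home, without forcing the teeth; then set the round platter down gently over the gear's hub so that it rests flat on the gear. Leave the other things on the counter where they are.

Things in the scene. Friction and masses are not known exactly. Their poses are not given: they have to be found in the camera images.
- gear_mid (a point): White nylon gear, 0.2 kg, 56 mm high, teeth down, hub up; point on its axis half-way up. Disc 18 mm thick, 24 teeth (15 degrees apart), 104 mm over tips. Hub: neck 36 mm wide, then from 30 mm up a plain round grip 40 mm wide, 26 mm high, top 5 mm tapered to 32 mm. Blind bore from below 18.4 mm wide, 30 mm deep. z is up. It turns freely on the spindle.
- seat (a point): Spindle axis at the top of its 30 mm wide brass collar, 56 mm above the counter, on the deck of the fixed drive base; the gear's underside rests here when home. The fixed steel spindle, 16 mm wide, rises 28.5 mm above this point, its top 6 mm tapering to 8 mm. z is up; the pinion's axis lies 73.5 mm away along -y. Only the spindle and pinion rise above the collar.
- base_mid (a point): Fixed grey drive base, a box 180 x 240 mm (240 along its y) and 50 mm high; point at the centre of its flat top, the deck; axes as the spindle's.
- pinion_mid (a point): Steel motor pinion on the deck, locked: it does not turn. Point on its axis half-way up, z up. 12 flat-topped teeth, 56 mm over tips, 20 mm high; its top is 18 mm above the collar's top, so a gear whose teeth meet it end-on stops 17 mm short of home, already guided by the spindle. Meshed, a tooth of one stands in a gap of the other with about 2 mm of play along the rim.
- platter_mid (a point): Platter, 0.32 kg, 103 mm high; point on its axis half-way up, z up. Dark wood disc 170 mm wide, 8 mm thick, from 40 mm above the foot; below it an aluminium socket 64 mm wide, bore 44 mm, 40 mm deep, open downward, to go over the gear's hub until its rim rests on the toothed disc; above it a plain round stub 34 mm wide, 55 mm high, to grip it by.
- shades_a: Round black-rimmed sunglasses, open, 142 mm wide, 53 mm high, front at the origin and temples 135 mm along +x, loose bystander
- shades_b: Square black sunglasses, open, 142 mm wide, 54 mm high, front at the origin and temples 135 mm along +x, loose bystander
- shades_c: Square red sunglasses, open, 142 mm wide, 54 mm high, front at the origin and temples 135 mm along +x, loose bystander
- case: Grey hard spectacle case 62 x 160 x 46 mm, origin under its centre, long along y, loose bystander
- driver: Screwdriver with black handle, 160 mm long along x, loose bystander
- puck: Dark wooden weight, 76 mm in diameter, 28 mm high, origin under its centre, loose bystander
- cleaner: Green bottle of lens cleaner, 44 mm in diameter, 130 mm high, origin under its centre, loose bystander
Not all that is in view belongs to the job. There is more than one size of the part that bears gear_mid; the job needs the middle-sized.

How it is judged:
By the outcome, as a careful person would: the job done as asked, in the order asked, and still so for the second after the job is handed in, with the robot touching nothing.
It also fails if it takes over 54 s, if anything falls off the work surface, if the arm or the gripper's body presses on something with over 40 N, if the wrist force passes 120 N, or if a joint passes its speed limit or range.

### The arm

A 7-joint arm with a two-finger parallel gripper is mounted at the origin on the work surface. World frame = base frame: x ahead of the robot, y to its left, z up, the work surface at z = 0. Lengths are in m, angles in rad, forces in N, time in s.
With the tool pointing down it reaches from about 0.425 to 0.875 m from the base axis. Payload 4.7 kg.
Tool frame: the origin (TCP) lies on the centre line of the jaws, within the pads' length; the fingertips stand 25 mm ahead of it and the grasp point (between the pads) lies 6 mm ahead of it (nose_length is the distance from the TCP to the fingertips, in m); z points along the fingers, y is the direction in which the jaws open and shut (so a half turn about z gives the same grasp; the last joint's range is limited). The gripper opens to 85 mm and grips with 20 to 120 N. Pads are 22 mm wide; open, the fingers measure 114 mm over their backs; the gripper's body (76 mm by 85 mm) begins 54 mm behind the grasp point. The pads swing forward as they close: fully open they stand 13 mm farther back than shut.
Start: joints at [-1.188, 0.321, -0.07, 1.45, 0.023, 1.371, -0.057], TCP at [0.234, 0.606, 0.256] pointing down, gripper open.
Joint ranges: [-2.86, 2.86], [-0.3, 2.09], [-1.38, 1.24], [0.06, 2.45], [-1.56, 4.7], [0.09, 2.05], [-2.69, 2.69]. Speed limits (rad/s): [2.57, 2.57, 3.14, 3.14, 3.14, 3.14, 3.14].

### API

Orientations are given as a rotation vector (axis times angle).
In Python, from bench import * gives the robot as it stands. The module is installed in compiled form; this text tells all that it offers.
- The arm moves only by the shell command python3 -m handwheel 'ROWS' [FORCE]. ROWS is JSON, a list that holds one entry, the list of rows, each a list of 7 numbers: the shift along the tool's x, y, z in cm, then the turn, a rotation vector about the tool's x, y, z in rad, then the opening, from 0 (shut) to 1 (fully open). In form: [[[dx, dy, dz, rx, ry, rz, hand], ...]]. A call has 1 to 10 rows; each row shifts and turns the pose as measured when the row begins, along the tool's axes as they then stand; what a row does not reach is not made up. A row lasts 1/10 s, in which the tool goes at most 50 mm and 8.59 degrees, less where a joint would pass 70% of its speed; a pose out of reach is approached as far as the arm can. A call is refused whole if a number of a shift passes 5 or a number of a turn 0.15, either way. A call with a gripper value outside its range is refused whole. The fingers move at their own pace and stop on an object; FORCE is the grip in N (left out, the last holds). Time passes only in rows, so rows that do not move let the fingers close. It gives the time, the measured TCP pose, the force and the opening at its end, in the units of the state.
- observe(): the state, without advancing time (a new reading comes with each control period).
- read_camera(name): name is "scene" or "top" or "wrist"; returns the picture (384x512x3 uint8, blue, green, red); there is no depth.
- calibration(name): a dict with "K" (3x3 intrinsics, pixels), "k1" (the pictures are not rectified: a ray, as slopes to the right and down, at radius r is drawn at 1 + k1 r^2 times it, then the intrinsics apply), "rvec" (rotation vector, rad) and "tvec" (3), from world to camera coordinates, as OpenCV has them; the wrist camera has in their place "tool_from_camera" (4x4, takes a point from camera to tool coordinates, whose origin is the TCP and whose axes are the flange's). Camera axes: x right, y down, z forward; pixel columns grow to the right and rows downward; lengths in m; the calibration is good to about 2 mm. A picture is of the moment at which its call begins: read the wrist's pose just before it. calibration takes no time and is no camera call.
- close_job(): hands the job in, once; it reports no verdict.
The state is a dict: "t": time; "q": joint angles; "joint_velocities": joint speeds; "tau": joint torques, N m; "ee_pos": TCP position; "orientation": TCP orientation; "contact_force": force on the tool from outside, world axes, zero at the start; "torque": the same for the moment, N m; "gripper_width": finger opening in m.
Only numpy, scipy, OpenCV 4.12 (cv2) and the standard library are available. Lean on these libraries where they do the work, as an engineer would, in place of code of your own. Each camera call takes 0.05 s, during which the arm holds its last target. There are 200 camera calls.

## Working session

There is one attempt and no reset: what is moved stays moved. The work goes in short steps, Python scripts to look and compute and a shell command to move; the robot and the scene stay as the last step left them, time stands still between calls to the robot, and variables do not carry over. Pictures are saved under pics/ and viewed, about 8 in all and at most 12, crops included, and the job is handed in when it is done.

```bash
mkdir -p pics; cat > h.py <<'E'
from bench import *
import numpy as np, cv2
from scipy.spatial.transform import Rotation as R
def cam(name,s=None):
    c=calibration(name);K=np.array(c["K"])
    if name=="wrist":
        s=s or observe();T=np.eye(4);T[:3,:3]=R.from_rotvec(s["orientation"]).as_matrix();T[:3,3]=s["ee_pos"]
        M=T@np.array(c["tool_from_camera"]);return K,c["k1"],M[:3,:3],M[:3,3]
    r=R.from_rotvec(np.ravel(c["rvec"])).as_matrix();return K,c["k1"],r.T,-r.T@np.ravel(c["tvec"])
def ray(C,uv):
    K,k1,Rm,o=C;d=np.linalg.solve(K,[uv[0],uv[1],1])[:2];x=d.copy()
    for _ in range(20): x=d/(1+k1*(x@x))
    return Rm@np.array([x[0],x[1],1]),o
def onz(C,uv,z):
    d,o=ray(C,uv);return o+d*(z-o[2])/d[2]
def proj(C,p):
    K,k1,Rm,o=C;q=Rm.T@(np.array(p)-o);x=q[:2]/q[2];x=x*(1+k1*(x@x));return (K@[x[0],x[1],1])[:2]
E
python3 - <<'E'
from h import *
s=observe();print({k:np.round(v,3) for k,v in s.items()})
for n in("scene","top"):
    cv2.imwrite(f"pics/{n}0.png",read_camera(n)); C=cam(n);print(n,C[0].round(1).tolist(),C[1],C[3].round(3),C[2][:,2].round(2))
c=calibration("wrist");print(np.round(c["tool_from_camera"],3))
E
```

```text
{'t': np.float64(0.0), 'q': array([-1.188,  0.322, -0.07 ,  1.452,  0.023,  1.371, -0.057]), 'joint_velocities': array([-0.001, -0.001,  0.001, -0.001, -0.001,  0.002, -0.001]), 'tau': array([-0.0000e+00, -4.9359e+01, -3.8200e-01, -3.1433e+01,  1.3000e-02,
        1.1000e-02, -0.0000e+00]), 'ee_pos': array([0.234, 0.606, 0.255]), 'orientation': array([-5.760e-01, -3.088e+00,  3.000e-03]), 'contact_force': array([0.416, 0.066, 0.598]), 'torque': array([ 0.041,  0.016, -0.057]), 'gripper_width': np.float64(0.085)}
scene [[391.0, 0.0, 254.7], [0.0, 391.0, 192.1], [0.0, 0.0, 1.0]] -0.0580620365788394 [1.338 0.181 0.695] [-0.78 -0.11 -0.62]
top [[370.7, 0.0, 255.0], [0.0, 370.7, 188.7], [0.0, 0.0, 1.0]] -0.053194060437794254 [0.313 0.072 1.172] [ 0.2  -0.02 -0.98]
[[-0.001 -0.964 -0.266  0.068]
 [ 1.    -0.001 -0.001 -0.001]
 [ 0.001 -0.266  0.964 -0.118]
 [ 0.     0.     0.     1.   ]]
```

View pics/top0.png

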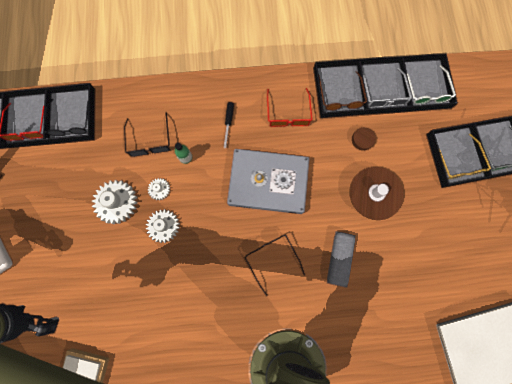

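View pics/scene0.png

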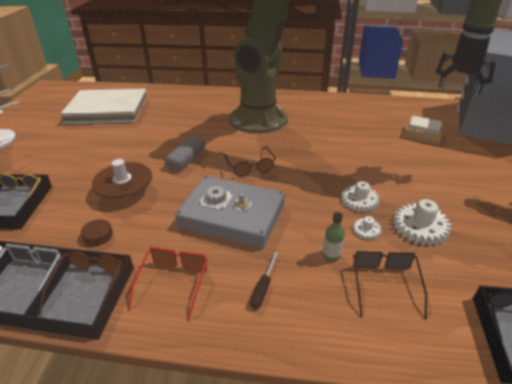

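The top view shows the gears at (115,201) large, (159,188) small and (163,226) middle. The base is at (269,181), with the brass collar at (260,178) and the pinion at (285,181). The platter is at (377,192).

```bash
python3 - <<'E'
from h import *
im=read_camera("top");C=cam("top");sc=read_camera("scene")
def blob(m,box,name,z,k=3):
    x0,y0,x1,y1=box;sub=m[y0:y1,x0:x1].astype(np.uint8)
    n,l,st,ce=cv2.connectedComponentsWithStats(sub);i=1+np.argmax(st[1:,4])
    cn=max(cv2.findContours((l==i).astype(np.uint8),0,1)[0],key=cv2.contourArea);h=cv2.convexHull(cn)
    (u,v),r=cv2.minEnclosingCircle(h);e=cv2.fitEllipse(h) if len(h)>5 else None
    print(name,"ellipse",np.round(np.add(e[0],(x0,y0)),1),np.round(e[1],1),"area",st[i,4],"->",onz(C,np.add(e[0],(x0,y0)),z).round(4))
    return h
hsv=cv2.cvtColor(im,cv2.COLOR_BGR2HSV).astype(int);S,V=hsv[...,1],hsv[...,2]
white=(S<70)&(V>110)
blob(white,(140,205,185,248),"gear rim",.015)
blob(white,(90,175,140,228),"big rim",.02)
blob(white&(V>150),(364,176,392,206),"stub?",.1)
blob((S<90)&(V<190)&(V>60),(222,142,318,220),"deck",.05)
dark=(V<110)
blob(dark,(345,160,410,225),"platter disc",.048)
a=cv2.resize(im[200:250,135:200],None,fx=6,fy=6,interpolation=2)
b=cv2.resize(im[145:220,225:320],None,fx=4,fy=4,interpolation=2)
c=cv2.resize(im[160:225,340:410],None,fx=4,fy=4,interpolation=2)
W=np.zeros((600,780,3),np.uint8);W[:300,:390]=a;W[:300,395:775]=b;W[310:570,:280]=c
d=cv2.resize(sc[170:255,170:290],None,fx=3,fy=3,interpolation=2);W[310:565,290:650]=d
cv2.imwrite("pics/crop1.png",W)
E
```

```text
gear rim ellipse [162.1 225.6] [31.8 33.5] area 726 -> [0.457  0.3497 0.015 ]
big rim ellipse [113.8 201.5] [41.9 44.8] area 1256 -> [0.5458 0.4995 0.02  ]
stub? ellipse [378.1 191.5] [17.  20.2] area 245 -> [ 0.4917 -0.3121  0.1   ]
deck ellipse [268.  180.5] [ 67.3 114.6] area 3918 -> [0.5644 0.0074 0.05  ]
platter disc ellipse [376.6 192.7] [52.5 54.7] area 1884 -> [ 0.497  -0.3256  0.048 ]
```

View pics/crop1.png

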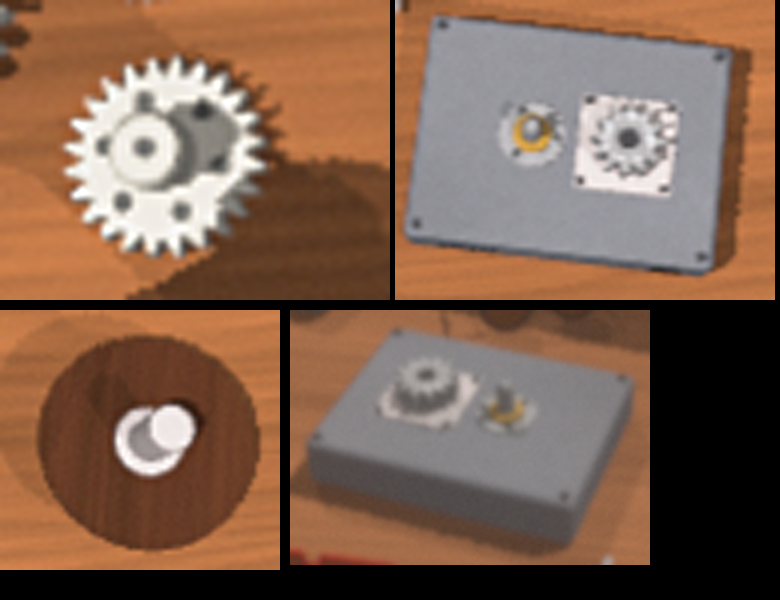

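```bash
cat >> h.py <<'E'
def togo(p,s=None):
    s=s or observe();Rm=R.from_rotvec(s["orientation"]).as_matrix()
    d=Rm.T@(np.array(p)-s["ee_pos"])*100
    tilt=Rm.T@np.cross(Rm[:,2],[0,0,-1])
    print("t",round(float(s["t"]),2),"pos",np.round(s["ee_pos"],4),"w",round(float(s["gripper_width"]),4),"F",np.round(s["contact_force"],1),"tau",np.round(s["torque"],2),"\n go cm",d.round(2),"tilt fix",tilt.round(3),"yaw x",np.degrees(np.arctan2(Rm[1,0],Rm[0,0])).round(1),"q",np.round(s["q"],2))
E
python3 - <<'E'
from h import *
C=cam("top")
P=lambda x,y,k,x0,y0,z:onz(C,((x+.5)/k-.5+x0,(y+.5)/k-.5+y0),z)
print("gear hub",P(145,147,6,135,200,.056),"rim",onz(C,(162.1,225.6),.018))
b=[P(x-395,y,4,225,145,.05) for x,y in[(443,24),(719,57),(702,257),(417,223)]]
print("deck",np.mean(b,0),[np.round(q,3).tolist() for q in b]);
col=P(533-395,132,4,225,145,.056);pin=P(629-395,138,4,225,145,.074)
print("collar",col,"pin",pin,np.linalg.norm((pin-col)[:2]))
print("stub top",P(173,117,4,340,160,.103),"stub washer base",P(150,131,4,340,160,.05),"disc",onz(C,(376.6,192.7),.048))
g=P(145,147,6,135,200,.056);togo([g[0],g[1],.2])
E
```

```text
gear hub [0.45737316 0.34967666 0.056     ] rim [0.4566404 0.348813  0.018    ]
deck [0.568146   0.00576674 0.05      ] [[0.669, 0.097, 0.05], [0.624, -0.117, 0.05], [0.467, -0.086, 0.05], [0.512, 0.129, 0.05]]
collar [0.57464274 0.03425792 0.056     ] pin [ 0.55942437 -0.03744882  0.074     ] 0.07330385467785044
stub top [ 0.49783638 -0.32670961  0.103     ] stub washer base [ 0.4975857  -0.32670811  0.05      ] disc [ 0.49703932 -0.32561455  0.048     ]
t 0.2 pos [0.2342 0.606  0.2556] w 0.0852 F [-0.2 -0.5  0. ] tau [-0.04  0.04  0.02] 
 go cm [-30.05 -15.86   5.59] tilt fix [-0.001  0.    -0.   ] yaw x 158.9 q [-1.19  0.32 -0.07  1.45  0.02  1.37 -0.06]
```

```bash
python3 -m handwheel '[[[-4,-2.1,0.5,0,0,0,1],[-4,-2.1,0.5,0,0,0,1],[-4,-2.1,0.5,0,0,0,1],[-4,-2.1,0.5,0,0,0,1],[-4,-2.1,0.5,0,0,0,1],[-4,-2.1,0.5,0,0,0,1],[-4,-2.1,0.5,0,0,0,1],[-2,-1.1,0.5,0,0,0,1],[0,0,0,0,0,0,1]]]' 60
python3 - <<'E'
from h import *
s=observe();im=read_camera("wrist");cv2.imwrite("pics/w1.png",im);togo([.4572,.3495,.2],s)
C=cam("wrist",s);print(proj(C,[.4572,.3495,.056]),proj(C,[.4572,.3495,.018]))
E
```

```text
t: 1.1
ee_pos: [0.4628, 0.342, 0.2108]
orientation: [-0.567, -3.087, 0.003]
contact_force: [-0.9, 0.2, 0.2]
gripper_width: 0.0856
t 1.1 pos [0.4628 0.342  0.2108] w 0.0856 F [-0.9  0.2  0.2] tau [-0.01  0.01 -0.03] 
 go cm [0.79 0.51 1.08] tilt fix [-0.003 -0.003 -0.   ] yaw x 159.2 q [-0.8   0.19  0.13  1.71 -0.03  1.25  0.55]
[263.39702807 171.44517991] [262.65320156 163.66324046]
```

View pics/w1.png

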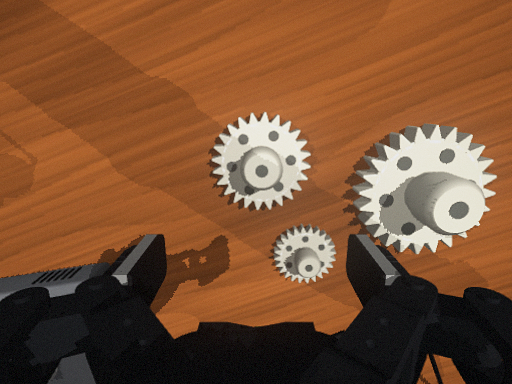

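The wrist view shows the middle gear's hub top at (262,171). I predicted (263.4,171.4), so it agrees. Next I centre over it and descend.

```bash
python3 -m handwheel '[[[0.8,0.4,2.5,0,0,0,1],[0,0,4,0,0,0,1],[0,0,4,0,0,0,1],[0,0,0,0,0,0,1]]]'
python3 - <<'E'
from h import *
togo([.4568,.3491,.048])
E
```

```text
t: 1.55
ee_pos: [0.4512, 0.3594, 0.1064]
orientation: [-0.551, -3.089, -0.011]
contact_force: [-0.0, -0.9, 0.5]
gripper_width: 0.0856
t 1.55 pos [0.4512 0.3594 0.1064] w 0.0856 F [-0.  -0.9  0.5] tau [-0.04  0.1  -0.03] 
 go cm [-0.91 -0.81  5.83] tilt fix [ 0.006 -0.005  0.   ] yaw x 159.8 q [-0.81  0.28  0.11  1.82 -0.04  1.04  0.54]
```

```bash
python3 -m handwheel '[[[-0.5,-0.45,0,0,0,0,1],[0,0,0,0,0,0,1],[0,0,0,0,0,0,1]]]'
python3 - <<'E'
from h import *
togo([.4568,.3491,.048])
E
```

```text
t: 1.85
ee_pos: [0.4541, 0.3577, 0.1108]
orientation: [-0.543, -3.093, -0.019]
contact_force: [0.3, 0.7, -0.0]
gripper_width: 0.0855
t 1.85 pos [0.4541 0.3577 0.1108] w 0.0855 F [ 0.3  0.7 -0. ] tau [-0.06 -0.04 -0.02] 
 go cm [-0.57 -0.79  6.27] tilt fix [ 0.012 -0.004  0.   ] yaw x 160.1 q [-0.8   0.28  0.11  1.81 -0.05  1.05  0.55]
```

```bash
python3 -m handwheel '[[[-0.5,-0.7,0,0.012,-0.004,0,1],[0,0,0,0,0,0,1]]]'
python3 - <<'E'
from h import *
togo([.4568,.3491,.048])
E
```

```text
t: 2.05
ee_pos: [0.4581, 0.3499, 0.114]
orientation: [0.543, 3.09, 0.004]
contact_force: [0.1, -0.4, -0.4]
gripper_width: 0.0855
t 2.05 pos [0.4581 0.3499 0.114 ] w 0.0855 F [ 0.1 -0.4 -0.4] tau [-0.01  0.03  0.02] 
 go cm [ 0.12 -0.14  6.6 ] tilt fix [0.003 0.003 0.   ] yaw x 160.1 q [-0.8   0.27  0.12  1.81 -0.03  1.05  0.55]
```

```bash
python3 -m handwheel '[[[0.1,-0.15,2,0.003,0.003,0,1],[0,0,2,0,0,0,1],[0,0,1.3,0,0,0,1]]]'
python3 - <<'E'
from h import *
togo([.4568,.3491,.048])
E
```

```text
t: 2.35
ee_pos: [0.4606, 0.3508, 0.065]
orientation: [0.545, 3.087, 0.013]
contact_force: [-0.3, -0.1, -0.5]
gripper_width: 0.0854
t 2.35 pos [0.4606 0.3508 0.065 ] w 0.0854 F [-0.3 -0.1 -0.5] tau [0.01 0.01 0.  ] 
 go cm [ 0.3  -0.31  1.7 ] tilt fix [0.009 0.006 0.   ] yaw x 160.0 q [-0.79  0.33  0.11  1.85 -0.05  0.95  0.56]
```

```bash
python3 -m handwheel '[[[0.3,-0.3,1.0,0.008,0.006,0,1],[0,0,0.6,0,0,0,1],[0,0,0,0,0,0,1]]]'
python3 - <<'E'
from h import *
togo([.4568,.3491,.048])
E
```

```text
t: 2.65
ee_pos: [0.4561, 0.3482, 0.047]
orientation: [-0.546, -3.092, 0.001]
contact_force: [-0.7, -0.7, -0.5]
gripper_width: 0.0851
t 2.65 pos [0.4561 0.3482 0.047 ] w 0.0851 F [-0.7 -0.7 -0.5] tau [0.05 0.02 0.  ] 
 go cm [-0.04  0.11 -0.1 ] tilt fix [-0.001 -0.002 -0.   ] yaw x 160.0 q [-0.79  0.35  0.11  1.86 -0.05  0.93  0.56]
```

```bash
python3 -m handwheel '[[[0,0.1,-0.1,0,0,0,0.4],[0,0,0,0,0,0,0.3],[0,0,0,0,0,0,0.2],[0,0,0,0,0,0,0.2],[0,0,0,0,0,0,0.2],[0,0,0,0,0,0,0.2]]]' 60
python3 - <<'E'
from h import *
togo([.4568,.3491,.048])
E
```

```text
t: 3.25
ee_pos: [0.4575, 0.3503, 0.0502]
orientation: [0.547, 3.094, 0.003]
contact_force: [-0.3, -0.1, -1.9]
gripper_width: 0.0381
t 3.25 pos [0.4575 0.3503 0.0502] w 0.0381 F [-0.3 -0.1 -1.9] tau [-0.04  0.02  0.  ] 
 go cm [ 0.03 -0.14  0.22] tilt fix [ 0.002 -0.     0.   ] yaw x 160.0 q [-0.79  0.35  0.11  1.85 -0.05  0.94  0.56]
```

```bash
python3 -m handwheel '[[[0,0,-2,0,0,0,0.2],[0,0,-4,0,0,0,0.2],[-1,-1,-3.5,0,0,0,0.2],[-2.4,-3,-1,0,0,0,0.2],[-3,-3.5,0,0,0,0,0.2],[-3,-3.5,0,0,0,0,0.2],[-3,-3.5,0,0,0,0,0.2],[-3,-3.5,0,0,0,0,0.2],[-2,-2.5,0,0,0,0,0.2],[-1,-1,0,0,0,0,0.2]]]'
python3 - <<'E'
from h import *
togo([.5746,.0343,.15])
E
```

```text
t: 4.25
ee_pos: [0.5574, 0.0789, 0.1564]
orientation: [-0.53, -3.094, 0.001]
contact_force: [0.4, -0.4, -1.9]
gripper_width: 0.0384
t 4.25 pos [0.5574 0.0789 0.1564] w 0.0384 F [ 0.4 -0.4 -1.9] tau [0.02 0.01 0.02] 
 go cm [-3.11 -3.64  0.63] tilt fix [-0.001 -0.003  0.   ] yaw x 160.6 q [-0.46  0.21  0.31  1.8  -0.07  1.14  1.1 ]
```

```bash
python3 -m handwheel '[[[-1.6,-1.9,0.2,0,0,0,0.2],[-1,-1.2,0.2,0,0,0,0.2],[0,0,0,0,0,0,0.2],[0,0,0,0,0,0,0.2]]]'
python3 - <<'E'
from h import *
s=observe();togo([.5746,.0343,.15],s)
w=read_camera("wrist");s2=observe();t=read_camera("top")
cv2.imwrite("pics/w2.png",np.hstack([cv2.resize(w,(400,300)),cv2.resize(t[110:230,200:360],(400,300),interpolation=2)]))
np.save("pics/w2.npy",w);togo([.5746,.0343,.15])
E
```

```text
t: 4.65
ee_pos: [0.5714, 0.0355, 0.1511]
orientation: [-0.541, -3.09, 0.003]
contact_force: [0.4, 0.1, -1.4]
gripper_width: 0.0385
t 4.65 pos [0.5714 0.0355 0.1511] w 0.0385 F [ 0.4  0.1 -1.4] tau [ 0.03 -0.    0.01] 
 go cm [-0.34 -0.    0.1 ] tilt fix [-0.003 -0.004 -0.   ] yaw x 160.2 q [-0.4   0.24  0.34  1.79 -0.09  1.14  1.19]
t 4.75 pos [0.5714 0.0361 0.1512] w 0.0385 F [ 0.1  0.2 -2. ] tau [ 0.02  0.01 -0.02] 
 go cm [-0.36 -0.06  0.12] tilt fix [-0.003 -0.004  0.   ] yaw x 160.2 q [-0.4   0.24  0.34  1.79 -0.09  1.14  1.19]
```

View pics/w2.png

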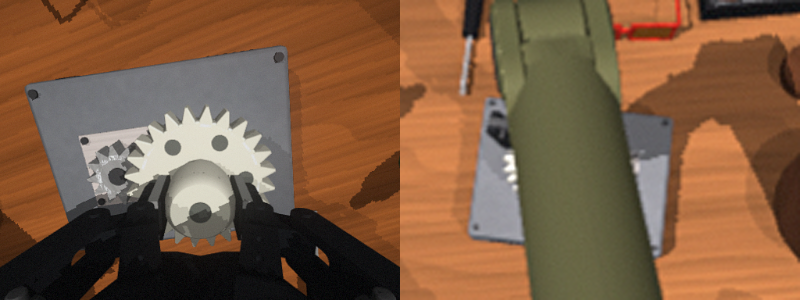

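The wrist view shows the gear gripped level, with its hub at (256,271) full-size. The pinion top is near (147,227), and the top view is blocked by the arm. I'll check the spindle position from the pinion, and the gear's centring in the jaws.

```bash
python3 - <<'E'
from h import *
w=np.load("pics/w2.npy");s=dict(observe());C=cam("wrist",s)
print("hub",onz(C,(256,271),.1512-.0502+.056),"tcp",s["ee_pos"])
p=onz(C,(147,226.5),.074);print("pin",p)
col=np.array([.57464,.03426]);y=np.array([.2,.98]);y=(np.array([.669-.624+.512-.467,.097+.117+.129+.086]));y/=np.linalg.norm(y);print("ydir",y,"spindle from wrist pin",p[:2]+.0735*y,"from top pin",np.array([.55942,-.03745])+.0735*y)
K=cv2.cvtColor(w,cv2.COLOR_BGR2GRAY)
cv2.imwrite("pics/w2c.png",cv2.resize(w[110:330,60:360],None,fx=2.6,fy=2.6,interpolation=2))
# gear phase: angle about axis relative to direction to pinion (-y)
a=np.radians(np.arange(-180,180,.5));c=np.array(s["ee_pos"][:2]);u=-y;v=np.array([-u[1],u[0]])
for name,cc,z,r,n in(("gear",c,.119,.049,24),("pin",p[:2],.074,.0255,12)):
    val=[]
    for t in a:
        q=cc+r*(np.cos(t)*u+np.sin(t)*v);x=proj(C,[*q,z]);val.append(K[int(np.clip(round(x[1]),0,383)),int(np.clip(round(x[0]),0,511))])
    val=np.array(val,float)
    for lo in range(-180,180,60):
        m=(a>=np.radians(lo))&(a<np.radians(lo+60));f=(val[m]-val[m].mean())@np.exp(-1j*n*a[m]);print(name,lo,"amp",abs(f).round(-1),"tooth at deg",(np.degrees(-np.angle(f)/n)%(360/n)).round(1))
E
```

```text
hub [0.5702712  0.03512335 0.157     ] tcp [0.57138962 0.03609154 0.15117905]
pin [ 0.55847689 -0.04128836  0.074     ]
ydir [0.20532058 0.97869477] spindle from wrist pin [0.57356795 0.0306457 ] from top pin [0.57451106 0.03448407]
gear -180 amp 2700.0 tooth at deg 4.1
gear -120 amp 3180.0 tooth at deg 3.3
gear -60 amp 3710.0 tooth at deg 1.2
gear 0 amp 760.0 tooth at deg 3.9
gear 60 amp 690.0 tooth at deg 3.5
gear 120 amp 480.0 tooth at deg 5.8
pin -180 amp 1370.0 tooth at deg 4.2
pin -120 amp 2340.0 tooth at deg 24.4
pin -60 amp 580.0 tooth at deg 8.5
pin 0 amp 2120.0 tooth at deg 5.4
pin 60 amp 240.0 tooth at deg 15.6
pin 120 amp 1560.0 tooth at deg 18.9
```

View pics/w2c.png

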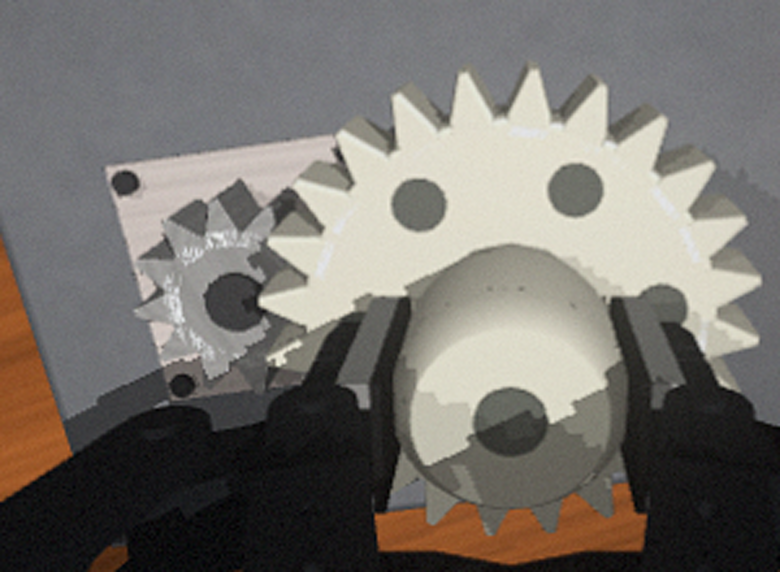

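```bash
python3 -m handwheel '[[[-0.4,0.05,0.5,-0.003,-0.004,0,0.2],[0,0,0.6,0,0,0,0.2],[0,0,0.4,0,0,0,0.2],[0,0,0,0,0,0,0.2]]]'
python3 - <<'E'
from h import *
togo([.575,.0346,.13])
E
```

```text
t: 5.15
ee_pos: [0.5748, 0.0393, 0.1347]
orientation: [-0.53, -3.096, -0.003]
contact_force: [-0.7, 0.0, -2.6]
gripper_width: 0.0383
t 5.15 pos [0.5748 0.0393 0.1347] w 0.0383 F [-0.7  0.  -2.6] tau [ 0.04  0.   -0.03] 
 go cm [-0.18 -0.44  0.46] tilt fix [ 0.002 -0.001  0.   ] yaw x 160.6 q [-0.4   0.26  0.33  1.8  -0.1   1.1   1.2 ]
```

```bash
python3 -m handwheel '[[[-0.15,-0.4,-0.1,0.002,0,0,0.2],[0,0,0,0,0,0,0.2]]]'
python3 - <<'E'
from h import *
togo([.575,.0346,.13])
E
```

```text
t: 5.35
ee_pos: [0.5747, 0.0351, 0.1354]
orientation: [-0.529, -3.095, 0.001]
contact_force: [0.7, -0.7, -1.4]
gripper_width: 0.038
t 5.35 pos [0.5747 0.0351 0.1354] w 0.038 F [ 0.7 -0.7 -1.4] tau [-0.01 -0.01  0.02] 
 go cm [-0.05 -0.03  0.54] tilt fix [-0.001 -0.001 -0.   ] yaw x 160.6 q [-0.4   0.26  0.34  1.8  -0.09  1.1   1.2 ]
```

```bash
python3 -m handwheel '[[[-0.05,-0.05,0.5,0,0,0,0.2],[0,0,0.4,0,0,0,0.2]]]'
python3 - <<'E'
from h import *
togo([.575,.0346,.123])
E
```

```text
t: 5.55
ee_pos: [0.5756, 0.0343, 0.1268]
orientation: [0.529, 3.096, 0.0]
contact_force: [-0.6, -0.4, -2.1]
gripper_width: 0.0382
t 5.55 pos [0.5756 0.0343 0.1268] w 0.0382 F [-0.6 -0.4 -2.1] tau [-0.02  0.07 -0.05] 
 go cm [0.07 0.01 0.38] tilt fix [ 0.  0. -0.] yaw x 160.6 q [-0.4   0.27  0.34  1.8  -0.1   1.08  1.21]
```

The gear is on the spindle, past the taper, with no side force. Now I rock it about its axis with a slow feed.

```bash
python3 -m handwheel '[[[0,0,0.25,0,0,0,0.2],[0,0,0.2,0,0,0.02,0.2],[0,0,0.15,0,0,0.04,0.2]]]'
python3 - <<'E'
from h import *
togo([.575,.0346,.106])
E
```

```text
t: 5.85
ee_pos: [0.5763, 0.0338, 0.1227]
orientation: [0.624, 3.078, -0.001]
contact_force: [-4.6, 0.1, 12.1]
gripper_width: 0.0386
t 5.85 pos [0.5763 0.0338 0.1227] w 0.0386 F [-4.6  0.1 12.1] tau [-0.75  1.39  0.35] 
 go cm [0.16 0.02 1.67] tilt fix [-0.     0.002 -0.   ] yaw x 157.1 q [-0.4   0.28  0.34  1.81 -0.1   1.08  1.15]
```

```bash
python3 -m handwheel '[[[0.1,0,0.05,0,0,0.05,0.2],[0,0,0.1,0,0,0.05,0.2]]]'
python3 - <<'E'
from h import *
togo([.575,.0346,.106])
E
```

```text
t: 6.05
ee_pos: [0.5758, 0.0333, 0.1229]
orientation: [0.783, 3.04, -0.002]
contact_force: [-2.3, 0.2, 1.6]
gripper_width: 0.0385
t 6.05 pos [0.5758 0.0333 0.1229] w 0.0385 F [-2.3  0.2  1.6] tau [-0.03  0.4   0.05] 
 go cm [0.14 0.08 1.69] tilt fix [-0.001  0.003 -0.   ] yaw x 151.1 q [-0.41  0.27  0.36  1.81 -0.11  1.08  1.05]
```

```bash
python3 -m handwheel '[[[0.05,0.05,0.2,0,0,0.03,0.2],[0,0,0.2,0,0,0.03,0.2]]]'
python3 - <<'E'
from h import *
togo([.575,.0346,.106])
E
```

```text
t: 6.25
ee_pos: [0.5756, 0.0338, 0.1192]
orientation: [0.881, 3.013, -0.002]
contact_force: [-0.6, 0.9, 3.2]
gripper_width: 0.0382
t 6.25 pos [0.5756 0.0338 0.1192] w 0.0382 F [-0.6  0.9  3.2] tau [0.02 0.06 0.2 ] 
 go cm [0.09 0.03 1.32] tilt fix [-0.     0.003  0.   ] yaw x 147.4 q [-0.42  0.28  0.37  1.81 -0.11  1.07  0.99]
```

```bash
python3 -m handwheel '[[[0.05,0,0.2,0,0,0,0.2],[0,0,0.3,0,0,0,0.2],[0,0,0.2,0,0,0,0.2]]]'
python3 - <<'E'
from h import *
togo([.575,.0346,.106])
E
```

```text
t: 6.55
ee_pos: [0.5756, 0.0344, 0.1131]
orientation: [0.88, 3.012, -0.001]
contact_force: [-2.4, 0.3, 2.0]
gripper_width: 0.0385
t 6.55 pos [0.5756 0.0344 0.1131] w 0.0385 F [-2.4  0.3  2. ] tau [-0.07  0.42  0.14] 
 go cm [ 0.06 -0.02  0.71] tilt fix [ 0.001  0.004 -0.   ] yaw x 147.4 q [-0.42  0.29  0.36  1.82 -0.11  1.06  0.99]
```

Meshed; lowering to home.

```bash
python3 -m handwheel '[[[0.05,0,0.3,0,0.003,0,0.2],[0,0,0.3,0,0,0,0.2],[0,0,0.2,0,0,0,0.2]]]'
python3 - <<'E'
from h import *
togo([.575,.0346,.106])
E
```

```text
t: 6.85
ee_pos: [0.5757, 0.0349, 0.1059]
orientation: [0.88, 3.015, 0.002]
contact_force: [-8.2, -0.7, 21.1]
gripper_width: 0.0381
t 6.85 pos [0.5757 0.0349 0.1059] w 0.0381 F [-8.2 -0.7 21.1] tau [-0.21  1.68  0.05] 
 go cm [ 0.04 -0.06 -0.01] tilt fix [ 0.002  0.001 -0.   ] yaw x 147.5 q [-0.42  0.29  0.36  1.82 -0.12  1.04  0.99]
```

```bash
python3 -m handwheel '[[[0.05,0,-0.1,0,0,0,0.3],[0,0,-0.05,0,0,0,0.6],[0,0,0,0,0,0,1],[0,0,0,0,0,0,1],[0,0,0,0,0,0,1],[0,0,0,0,0,0,1]]]'
python3 - <<'E'
from h import *
togo([.575,.0346,.106])
E
```

```text
t: 7.45
ee_pos: [0.5753, 0.0348, 0.1059]
orientation: [0.881, 3.014, 0.001]
contact_force: [0.3, 0.2, -1.2]
gripper_width: 0.0851
t 7.45 pos [0.5753 0.0348 0.1059] w 0.0851 F [ 0.3  0.2 -1.2] tau [-0.03 -0.01 -0.01] 
 go cm [ 0.02 -0.03 -0.01] tilt fix [ 0.001  0.001 -0.   ] yaw x 147.4 q [-0.42  0.29  0.36  1.82 -0.12  1.04  0.99]
```

```bash
python3 -m handwheel '[[[0,0,-1.5,0,0,0,1],[0,0,-4,0,0,0,1],[0,0,-4,0,0,0,1],[0,0,-3,0,0,0,1],[0,0,0,0,0,0,1]]]'
python3 - <<'E'
from h import *
s=observe();w=read_camera("wrist");cv2.imwrite("pics/w3.png",w);C=cam("wrist",s)
print(proj(C,[.5745,.0343,.112]),proj(C,[.5745,.0343,.074]))
togo([.4978,-.3267,.18],s)
E
```

```text
t: 7.95
ee_pos: [0.5747, 0.0343, 0.2387]
orientation: [0.883, 3.014, 0.001]
contact_force: [0.6, -0.1, 0.5]
gripper_width: 0.0857
[257.51209567 186.77597224] [257.31251039 176.24237645]
t 7.95 pos [0.5747 0.0343 0.2387] w 0.0857 F [ 0.6 -0.1  0.5] tau [-0.02 -0.05 -0.  ] 
 go cm [-12.99 -34.55   5.86] tilt fix [0.001 0.001 0.   ] yaw x 147.4 q [-0.44  0.17  0.38  1.68 -0.07  1.3   0.95]
```

View pics/w3.png

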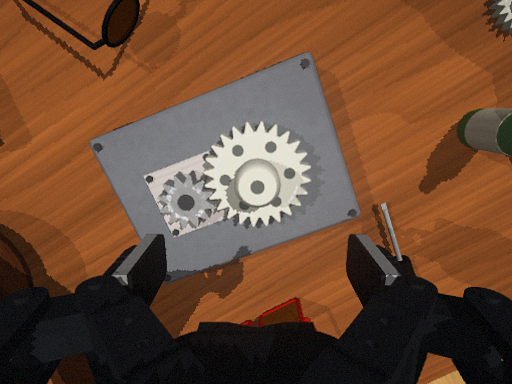

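The gear is home and meshed: the hub is at (257,187) against a predicted (257.5,186.8). On to the platter.

```bash
python3 -m handwheel '[[[-1.2,-3.4,0.3,0,0,0,1],[-1.7,-4.5,0.5,0,0,0,1],[-1.7,-4.5,0.6,0,0,0,1],[-1.7,-4.5,0.6,0,0,0,1],[-1.7,-4.5,0.6,0,0,0,1],[-1.7,-4.5,0.6,0,0,0,1],[-1.5,-4,0.6,0,0,0,1],[-0.8,-2,0.3,0,0,0,1],[0,0,0,0,0,0,1]]]'
python3 - <<'E'
from h import *
togo([.4978,-.3267,.18])
E
```

```text
t: 8.9
ee_pos: [0.4968, -0.307, 0.1886]
orientation: [-0.87, -3.008, -0.0]
contact_force: [0.1, 0.2, -0.3]
gripper_width: 0.0853
t 8.9 pos [ 0.4968 -0.307   0.1886] w 0.0853 F [ 0.1  0.2 -0.3] tau [-0.01  0.01 -0.05] 
 go cm [-1.15 -1.61  0.85] tilt fix [-0.003 -0.01  -0.   ] yaw x 147.7 q [-0.02  0.26  0.61  1.72 -0.15  1.22  1.64]
```

```bash
python3 -m handwheel '[[[-0.7,-1.0,0.4,-0.003,-0.01,0,1],[-0.3,-0.4,0.3,0,0,0,1],[0,0,0,0,0,0,1],[0,0,0,0,0,0,1]]]'
python3 - <<'E'
from h import *
s=observe();w=read_camera("wrist");C=cam("wrist",s);togo([.4978,-.3267,.086],s)
print("pred stub top",proj(C,[.4978,-.3267,.103]),"disc",proj(C,[.4978,-.3267,.048]))
cv2.imwrite("pics/w4.png",w)
E
```

```text
t: 9.3
ee_pos: [0.4984, -0.3216, 0.1792]
orientation: [-0.867, -3.017, -0.004]
contact_force: [-0.4, -0.2, -0.3]
gripper_width: 0.0851
t 9.3 pos [ 0.4984 -0.3216  0.1792] w 0.0851 F [-0.4 -0.2 -0.3] tau [ 0.03  0.03 -0.03] 
 go cm [-0.24 -0.48  9.32] tilt fix [ 0.002 -0.003  0.   ] yaw x 147.9 q [ 0.01  0.28  0.62  1.71 -0.18  1.2   1.68]
pred stub top [251.06617457 210.28372237] disc [251.97220433 188.59317017]
```

View pics/w4.png

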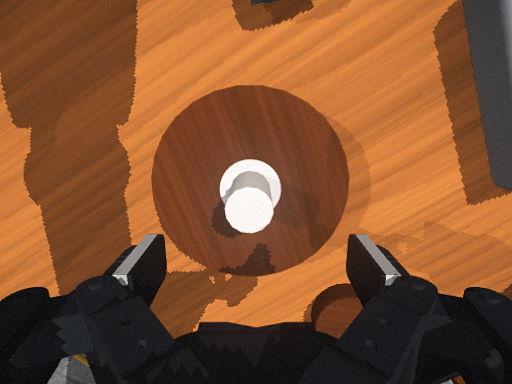

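The stub top is at (249,210) against a predicted (251,210). I descend over it.

```bash
python3 -m handwheel '[[[-0.25,-0.5,1.5,0.002,-0.003,0,1],[0,0,3,0,0,0,1],[0,0,2,0,0,0,1],[0,0,0,0,0,0,1]]]'
python3 - <<'E'
from h import *
togo([.4975,-.3272,.086])
E
```

```text
t: 9.75
ee_pos: [0.5001, -0.3249, 0.1111]
orientation: [0.858, 3.019, 0.001]
contact_force: [-0.3, 1.1, -0.5]
gripper_width: 0.0856
t 9.75 pos [ 0.5001 -0.3249  0.1111] w 0.0856 F [-0.3  1.1 -0.5] tau [-0.04  0.1   0.04] 
 go cm [ 0.11 -0.34  2.51] tilt fix [0.002 0.003 0.   ] yaw x 148.3 q [ 0.04  0.36  0.6   1.78 -0.23  1.07  1.73]
```

```bash
python3 -m handwheel '[[[0.1,-0.3,1.2,0.002,0.003,0,1],[0,0,1,0,0,0,1],[0,0,0.1,0,0,0,1]]]'
python3 - <<'E'
from h import *
togo([.4975,-.3272,.086])
E
```

```text
t: 10.05
ee_pos: [0.4981, -0.327, 0.0868]
orientation: [0.857, 3.022, -0.001]
contact_force: [0.6, 1.0, 0.3]
gripper_width: 0.0856
t 10.05 pos [ 0.4981 -0.327   0.0868] w 0.0856 F [0.6 1.  0.3] tau [ 0.05  0.01 -0.  ] 
 go cm [ 0.04 -0.05  0.08] tilt fix [-0.001  0.001  0.   ] yaw x 148.3 q [ 0.05  0.39  0.59  1.8  -0.25  1.03  1.75]
```

```bash
python3 -m handwheel '[[[0,-0.05,0.1,0,0,0,0.4],[0,0,0,0,0,0,0.2],[0,0,0,0,0,0,0.15],[0,0,0,0,0,0,0.15],[0,0,0,0,0,0,0.15],[0,0,0,0,0,0,0.15]]]' 70
python3 - <<'E'
from h import *
togo([.4975,-.3272,.086])
E
```

```text
t: 10.65
ee_pos: [0.499, -0.3279, 0.0873]
orientation: [0.856, 3.019, -0.001]
contact_force: [0.2, 0.1, -0.7]
gripper_width: 0.0328
t 10.65 pos [ 0.499  -0.3279  0.0873] w 0.0328 F [ 0.2  0.1 -0.7] tau [-0.1  -0.06 -0.03] 
 go cm [ 0.16 -0.02  0.13] tilt fix [ 0.     0.004 -0.   ] yaw x 148.3 q [ 0.05  0.39  0.59  1.79 -0.25  1.03  1.75]
```

```bash
python3 -m handwheel '[[[0,0,-1.5,0,0,0,0.15],[0,0,-3.5,0,0,0,0.15],[0,0,-4,0,0,0,0.15],[0,0,-4,0,0,0,0.15],[0.7,2,-1.5,0,0,0,0.15],[1.2,3.5,0,0,0,0,0.15],[1.4,4,0,0,0,0,0.15],[1.4,4,0,0,0,0,0.15],[1.4,4,0,0,0,0,0.15],[1.4,4,0,0,0,0,0.15]]]'
python3 - <<'E'
from h import *
togo([.5752,.0337,.21])
E
```

```text
t: 11.65
ee_pos: [0.5441, -0.1097, 0.244]
orientation: [0.891, 3.009, -0.008]
contact_force: [0.3, -1.2, -4.3]
gripper_width: 0.0328
t 11.65 pos [ 0.5441 -0.1097  0.244 ] w 0.0328 F [ 0.3 -1.2 -4.3] tau [ 0.03 -0.06 -0.01] 
 go cm [ 5.22 13.74  3.32] tilt fix [-0.004  0.005  0.   ] yaw x 147.0 q [-0.3   0.13  0.49  1.73 -0.06  1.3   1.2 ]
```

```bash
python3 -m handwheel '[[[1.2,3.3,0.3,-0.004,0.005,0,0.15],[1.2,3.3,0.4,0,0,0,0.15],[1,2.6,0.4,0,0,0,0.15],[0.5,1.3,0.3,0,0,0,0.15],[0,0,0,0,0,0,0.15],[0,0,0,0,0,0,0.15]]]'
python3 - <<'E'
from h import *
togo([.5752,.0337,.21])
E
```

```text
t: 12.25
ee_pos: [0.5681, 0.01, 0.2329]
orientation: [-0.878, -3.016, -0.004]
contact_force: [-2.0, 0.4, -3.3]
gripper_width: 0.0325
t 12.25 pos [0.5681 0.01   0.2329] w 0.0325 F [-2.   0.4 -3.3] tau [-0.11  0.03  0.03] 
 go cm [0.67 2.37 2.3 ] tilt fix [ 0.002 -0.001  0.   ] yaw x 147.5 q [-0.42  0.16  0.4   1.71 -0.07  1.29  1.  ]
```

```bash
python3 -m handwheel '[[[0.4,1.3,0.8,0,0,0,0.15],[0.2,0.7,0.5,0,0,0,0.15],[0,0,0,0,0,0,0.15],[0,0,0,0,0,0,0.15]]]'
python3 - <<'E'
from h import *
s=observe();w=read_camera("wrist");C=cam("wrist",s);togo([.5752,.0337,.21],s)
z=s["ee_pos"][2]-.0873+.048;print("pred disc",proj(C,[*s["ee_pos"][:2],z]),"stubtop",proj(C,[*s["ee_pos"][:2],z+.055]))
cv2.imwrite("pics/w5.png",w)
E
```

```text
t: 12.65
ee_pos: [0.574, 0.0259, 0.2192]
orientation: [0.89, 3.012, 0.001]
contact_force: [0.7, -0.3, -4.6]
gripper_width: 0.0326
t 12.65 pos [0.574  0.0259 0.2192] w 0.0326 F [ 0.7 -0.3 -4.6] tau [-0.02 -0.05 -0.02] 
 go cm [0.33 0.72 0.92] tilt fix [ 0.001  0.    -0.   ] yaw x 147.1 q [-0.44  0.19  0.39  1.71 -0.07  1.26  0.97]
pred disc [258.48077388 228.62229475] stubtop [259.64862209 285.77804476]
```

View pics/w5.png

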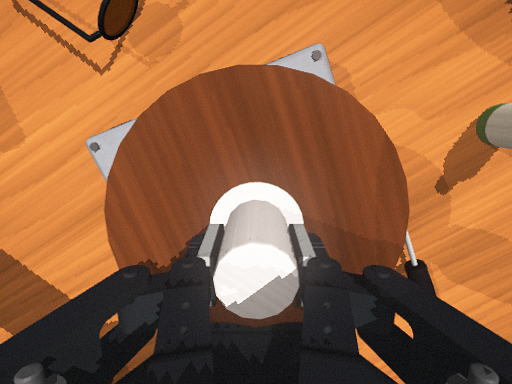

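The platter is held level: disc centre about (256,220), stub top about (257,280). It sits roughly 1.6 mm along tool +x from the TCP, so I compensate for that.

```bash
python3 -m handwheel '[[[0.1,0.7,0.2,0.001,0,0,0.15],[0,0.1,0.2,0,0,0,0.15],[0,0,0,0,0,0,0.15]]]'
python3 - <<'E'
from h import *
togo([.5766,.0339,.203])
E
```

```text
t: 13.0
ee_pos: [0.5779, 0.0327, 0.2152]
orientation: [0.893, 3.011, -0.001]
contact_force: [-0.7, -1.0, -3.9]
gripper_width: 0.0329
t 13.0 pos [0.5779 0.0327 0.2152] w 0.0329 F [-0.7 -1.  -3.9] tau [-0.03  0.03  0.07] 
 go cm [0.18 0.02 1.22] tilt fix [-0.     0.001 -0.   ] yaw x 147.0 q [-0.44  0.2   0.38  1.7  -0.08  1.26  0.96]
```

```bash
python3 -m handwheel '[[[0.15,0,0.6,0,0,0,0.15],[0,0,0.6,0,0,0,0.15]]]'
python3 - <<'E'
from h import *
togo([.5766,.0339,.194])
E
```

```text
t: 13.2
ee_pos: [0.5772, 0.0337, 0.2033]
orientation: [0.892, 3.01, 0.0]
contact_force: [-0.5, -0.3, -2.8]
gripper_width: 0.0327
t 13.2 pos [0.5772 0.0337 0.2033] w 0.0327 F [-0.5 -0.3 -2.8] tau [-0.02 -0.   -0.02] 
 go cm [ 0.07 -0.01  0.93] tilt fix [0.001 0.002 0.   ] yaw x 147.0 q [-0.44  0.2   0.38  1.72 -0.08  1.23  0.96]
```

```bash
python3 -m handwheel '[[[0.07,0,0.4,0,0.001,0,0.15],[0,0,0.5,0,0,0,0.15]]]'
python3 - <<'E'
from h import *
togo([.5766,.0339,.188])
E
```

```text
t: 13.4
ee_pos: [0.5762, 0.0339, 0.1931]
orientation: [0.893, 3.012, 0.0]
contact_force: [1.0, -0.5, -4.0]
gripper_width: 0.0326
t 13.4 pos [0.5762 0.0339 0.1931] w 0.0326 F [ 1.  -0.5 -4. ] tau [-0.03 -0.05  0.01] 
 go cm [-0.03  0.02  0.51] tilt fix [0. 0. 0.] yaw x 147.0 q [-0.44  0.21  0.38  1.73 -0.08  1.21  0.96]
```

```bash
python3 -m handwheel '[[[0,0,0.5,0,0,0,0.15],[0,0,0.6,0,0,0,0.15]]]'
python3 - <<'E'
from h import *
togo([.5766,.0339,.1613])
E
```

```text
t: 13.6
ee_pos: [0.5761, 0.0338, 0.181]
orientation: [0.893, 3.012, 0.0]
contact_force: [-0.0, -0.3, -3.2]
gripper_width: 0.0327
t 13.6 pos [0.5761 0.0338 0.181 ] w 0.0327 F [-0.  -0.3 -3.2] tau [-0.05 -0.04  0.03] 
 go cm [-0.04  0.04  1.97] tilt fix [ 0.  0. -0.] yaw x 147.0 q [-0.44  0.22  0.38  1.75 -0.09  1.19  0.96]
```

```bash
python3 -m handwheel '[[[0,0,0.6,0,0,0,0.15],[0,0,0.6,0,0,0,0.15],[0,0,0.3,0,0,0,0.15]]]'
python3 - <<'E'
from h import *
togo([.5766,.0339,.1613])
E
```

```text
t: 13.9
ee_pos: [0.5757, 0.0337, 0.1639]
orientation: [-0.893, -3.011, 0.001]
contact_force: [-0.1, 0.5, -3.9]
gripper_width: 0.0328
t 13.9 pos [0.5757 0.0337 0.1639] w 0.0328 F [-0.1  0.5 -3.9] tau [-0.01 -0.01 -0.01] 
 go cm [-0.07  0.07  0.26] tilt fix [-0.001 -0.001 -0.   ] yaw x 147.0 q [-0.44  0.24  0.38  1.77 -0.09  1.16  0.97]
```

```bash
python3 -m handwheel '[[[0,0,0.15,0,0,0,0.15],[0,0,0.1,0,0,0,0.15]]]'
python3 - <<'E'
from h import *
togo([.5766,.0339,.1613])
E
```

```text
t: 14.1
ee_pos: [0.5756, 0.0335, 0.1612]
orientation: [-0.893, -3.011, 0.002]
contact_force: [-1.7, -0.3, 3.6]
gripper_width: 0.0328
t 14.1 pos [0.5756 0.0335 0.1612] w 0.0328 F [-1.7 -0.3  3.6] tau [-0.16  0.54 -0.  ] 
 go cm [-0.06  0.08 -0.01] tilt fix [-0.001 -0.001  0.   ] yaw x 147.0 q [-0.43  0.24  0.38  1.77 -0.1   1.15  0.97]
```

The platter made contact exactly at the predicted height, so I release and withdraw.

```bash
python3 -m handwheel '[[[0,0,-0.05,0,0,0,0.3],[0,0,0,0,0,0,0.5],[0,0,0,0,0,0,0.8],[0,0,0,0,0,0,1],[0,0,0,0,0,0,1],[0,0,0,0,0,0,1]]]'
python3 -m handwheel '[[[0,0,-1.5,0,0,0,1],[0,0,-4,0,0,0,1],[0,0,-4,0,0,0,1],[-2,-4,0,0,0,0,1],[-2,-4,0,0,0,0,1],[-2,-4,0,0,0,0,1],[-2,-4,0,0,0,0,1],[-2,-4,0,0,0,0,1],[-1,-1,0,0,0,0,1],[0,0,0,0,0,0,1]]]'
python3 - <<'E'
from h import *
togo([.5745,.0343,.2])
t=read_camera("top");s=read_camera("scene");C=cam("top")
print("pred disc",proj(C,[.5745,.0343,.122]),"stub",proj(C,[.5745,.0343,.177]),proj(cam("scene"),[.5745,.0343,.122]))
cv2.imwrite("pics/end.png",np.vstack([cv2.resize(s[60:330],(569,300)),cv2.resize(t[90:300,60:460],(569,299))]))
E
```

```text
t: 14.7
ee_pos: [0.5784, 0.0338, 0.1653]
orientation: [0.892, 3.007, 0.004]
contact_force: [0.1, -0.6, -0.0]
gripper_width: 0.0853
t: 15.7
ee_pos: [0.5573, -0.2095, 0.2763]
orientation: [0.88, 2.997, 0.008]
contact_force: [0.9, -0.1, 0.5]
gripper_width: 0.0857
t 15.7 pos [ 0.5573 -0.2095  0.2763] w 0.0857 F [ 0.9 -0.1  0.5] tau [ 0.04  0.01 -0.01] 
 go cm [11.85 21.37  7.65] tilt fix [0.01  0.016 0.   ] yaw x 147.3 q [-0.17  0.2   0.56  1.6  -0.11  1.36  1.41]
pred disc [259.39829404 172.47132049] stub [259.66093722 167.63964025] [240.7617011  181.46076682]
```

View pics/end.png

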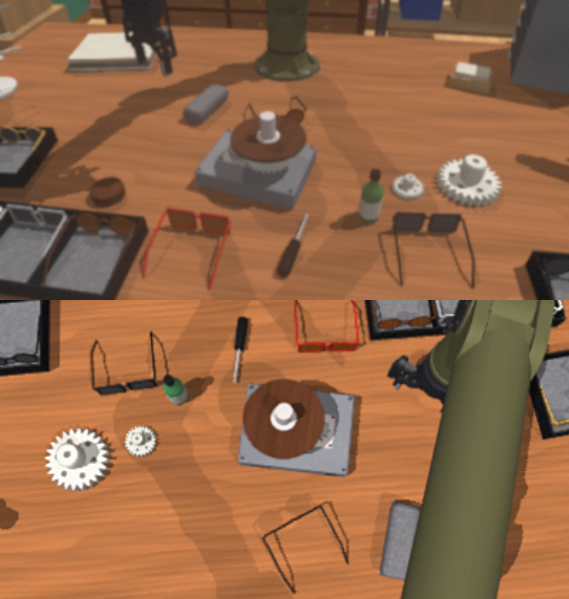

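```bash
python3 -c "
from bench import *
print(close_job())"
```

```text
the job is handed in; nothing more can be done
None
```

The turntable is back together and the job is handed in, at about 16 s of the 54 s allowed.

- **Gear:** I put the middle-sized gear on the spindle and turned it about 13° one way under light pressure until its teeth dropped in with the pinion's. It stopped at the predicted home height, within 0.1 mm. A wrist picture after release showed its hub on the spindle axis, within a pixel of where it should be.
- **Platter:** I lowered it over the hub and it met the gear at the predicted height (TCP 0.1612 m against 0.1613 m), with a light contact force. In the last top view the disc is at about (259.6, 172.2) px, against a predicted (259.4, 172.5).
- **Other things:** The loose items in view look unmoved. The arm hid the puck in the last top view, but the scene view shows it in place.
- **Forces:** The highest wrist reading I saw was about 23 N, as the gear seated. I read the force only at the end of each call, so peaks in between went unrecorded.
- **Disagreement:** After release the hand read about 3 mm off sideways and 4 mm high. I took this as drift of the open hand, and the pictures do not show the platter displaced.

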